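Put the hand meter away and hasp its case

TASK

Put the hand meter away in the open instrument case: lay it flat and face up in whichever of the two trays is empty and let go, then shut the lid fully, and last swing the hasp down over the staple until it lies flat against the front of the case. Leave the stopwatch in its own tray, and do not disturb the beaker, tape, screwdriver and marker pen on the bench.

Things in the scene. Friction and masses are not known exactly. Their poses are not given: they have to be found in the camera images.
- case: aluminium instrument case, fixed to the bench, lower shell 150 deep (its x) x 260 wide (its y) x 65 high, walls 5; origin at the centre of its underside, x from its front (the hasp side, towards the robot) to its hinged back, y to the left, z up. Shut, the lid adds 20 (top at z 85). Two trays stand, fixed, side by side in it
- tray_empty: the empty grey plastic tray, open on top, outside 138 (x) x 123 (y) x 35 high, walls and floor 3, fixed in the left or the right half of the case; origin at the centre of its underside, 5 above the bench; axes as the case
- tray_stopwatch: the other tray, same size and axes, in the other half of the case; the stopwatch lies in it
- stopwatch: round stopwatch 74x53x15 lying face up in its tray; origin at its underside
- meter: black hand meter 110 (its x) x 58 (its y) x 22 high, 0.16 kg, lying face up on the bench left of the case; origin at the centre of its underside, z out of its face; grasp across the 58
- lid (a joint): angle of the case's lid (150 x 260 x 20, aluminium): 0 shut, grows as it opens, 1.57 upright; stiff hinge, it stays where it is left and takes a few newtons at its free edge to move
- lid_hinge (a point): middle of the lid's hinge line, along the case's y at the top of its back wall, 65 above the bench
- lid_edge (a point): middle of the lid's free (front) edge, half way up its 20 mm thickness, 150 from the hinge line
- hasp (a joint): angle of the hasp, a slotted steel strap 36 wide, 4 thick, hinged to the middle of the lid's front edge: 0 square to the lid (with the lid shut it hangs flat on the case's front with the staple through its slot), 1.57 in the lid's plane pointing away from the lid, more leans over the lid's top; stays where it is left, up to 2.8
- hasp_hinge (a point): centre of the hasp's hinge pin, 4 in front of the lid's front edge, 10 above the lid's underside (75 above the bench when the lid is shut); axis along the case's y
- hasp_end (a point): on the hasp strap in the middle of its width, 50 from its hinge pin; the strap ends 59 from the pin in a tab bent 10 outwards; the slot (26 wide, 12 high) is centred 32 from the pin
- staple (a point): the steel staple loop on the middle of the case's front, 21 wide, standing out 17 from the case's front, 43 above the bench; the point lies near its outer end
- beaker: glass beaker 70x75x92 high, bystander, origin at its underside
- tape: roll of tape 68 across, 19 high, bystander, origin at its underside
- driver: screwdriver 188 long, 27 thick, bystander right of the case, long axis its y
- pen: marker pen 132 long, 17 thick, bystander in front of the case, long axis its y
Not all that is in view belongs to the job. Leave any green look-alike of the stopwatch alone.

How it is judged:
On the way, in this order (a step that is already met when the one before it is completed fails the run):
1. the hand meter lies flat and face up in the empty tray, let go (x of meter in the frame of tray_empty between -0.045 and 0.045 m and y of meter in the frame of tray_empty between -0.045 and 0.045 m and z of meter in the frame of tray_empty below 0.01 m and angle between meter's own z axis and vertical below 0.15 rad and contact force between the fingers and meter below 0.1 N), for 0.2 s.
2. the lid is fully shut (value of joint lid below 0.03 rad), for 0.2 s.
3. the hasp is down over the staple, flat against the case (value of joint hasp below 0.12 rad), for 0.2 s.
At the end, for the whole second after the job is handed in: The meter lies at rest, face up within 0.15 rad of flat, on the floor of the tray that was empty (origins within 45 mm in x and y, 10 mm in z); the stopwatch is within 50 mm of its own tray's centre, on its floor; lid under 0.03 rad; hasp under 0.12 rad (all of step 1 and linear speed of meter below 0.02 m/s and value of joint lid below 0.03 rad and value of joint hasp below 0.12 rad and x of stopwatch in the frame of tray_stopwatch between -0.05 and 0.05 m and y of stopwatch in the frame of tray_stopwatch between -0.05 and 0.05 m and z of stopwatch in the frame of tray_stopwatch below 0.012 m); the robot touches nothing.
It fails at once if the beaker is moved by more than 30 mm (distance of beaker from where it was at the start of the episode above 0.03 m).
It fails at once if the roll of tape is moved by more than 30 mm (distance of tape from where it was at the start of the episode above 0.03 m).
It fails at once if the screwdriver is moved by more than 30 mm (distance of driver from where it was at the start of the episode above 0.03 m).
It fails at once if the marker pen is moved by more than 30 mm (distance of pen from where it was at the start of the episode above 0.03 m).
It fails at once if the stopwatch is moved by more than 30 mm (distance of stopwatch from where it was at the start of the episode above 0.03 m).
It also fails if it takes over 62 s, if anything falls off the work surface, if the arm or the gripper's body presses on something with over 40 N, if the wrist force passes 120 N, or if a joint passes its speed limit or range.

ROBOT

A 6-joint arm with a two-finger parallel gripper is mounted at the origin on a cart in front of the work surface, level with it; the furniture and walls round the work are solid. World frame = base frame: x ahead of the robot, y to its left, z up, the work surface at z = 0. Lengths are in m, angles in rad, forces in N, time in s.
With the tool pointing down it reaches from about 0.3 to 0.85 m from the base axis. Payload 5.4 kg.
Tool frame: the origin (TCP) lies at the very end of the fingers, on their centre line; the grasp point (between the pads) lies 19 mm behind it (robot.pinch_z is the distance from the TCP to the grasp point, in m); z points along the fingers, y is the line along which they close (so a half turn about z gives the same grasp; the last joint's range is limited). The gripper opens to 85 mm and grips with 20 to 120 N. Pads are 22 mm wide; open, the fingers measure 114 mm over their backs; the gripper's body (76 mm by 85 mm) begins 54 mm behind the grasp point. The pads swing forward as they close: fully open they stand 13 mm farther back than shut.
Start: joints at [-1.443, 0.158, 1.597, -0, 1.386, -0.21], TCP at [0.191, -0.542, 0.231] pointing down, gripper open.
Joint ranges: [-2.91, 2.91], [-0.94, 2.29], [0.18, 2.7], [-1.29, 4.43], [0.17, 2.64], [-3, 3]. Speed limits (rad/s): [2.57, 2.57, 3.14, 3.14, 3.14, 3.14].

INTERFACE

Orientations are given as a 3x3 rotation matrix whose columns are the frame's x, y, z axes.
In Python, from plant import robot, optics, order gives the robot as it stands.
- The arm moves only by the tool step_arm, never from a script. Its argument "deltas" is a list that holds one entry, the list of rows, each a list of 7 numbers: the turn, a rotation vector about the world's x, y, z normalised to -1 to 1, where 1 is pi rad, then the shift along the world's x, y, z normalised to -1 to 1, where 1 is 500 mm, then the opening, from -1 (shut) to 1 (fully open). A call has exactly 5 rows; each row is the pose to reach, as a shift and turn from the pose commanded when the call began, turning the shorter way round; what a row does not reach only later rows make up. A row lasts 1/12 s, in which the tool goes at most 41.7 mm and 7.16 degrees, less where a joint would pass 70% of its speed; a pose out of reach is approached as far as the arm can. A call with a number of a shift or a turn outside -1 to 1 is refused whole. A call with a gripper value outside its range is refused whole. The fingers move at their own pace and stop on an object; "force" is the grip in N (left out, the last holds). Time passes only in rows, so rows that repeat a pose let the fingers close, or fill a call up. It gives the time, the measured TCP pose, the force, the opening and the grip force at its end, in the units of the state.
- robot.get_state(): the state, without advancing time (a new reading comes with each control period).
- optics.read_camera(name): name is "side" or "top"; returns the picture (480x640x3 uint8, red, green, blue); there is no depth.
- optics.calibration(name): a dict with "vfov" (degrees; the focal length in pixels is half the picture's height over the tangent of half this angle, whatever the lens; pixels are square), "cx", "cy" (the principal point, pixels), "xyz" and "rotation" of the camera in the world. Camera axes: x right, y down, z forward; pixel columns grow to the right and rows downward; lengths in m; the calibration is good to about 2 mm. A picture is of the moment at which its call begins. calibration takes no time and is no camera call.
- order.job_done(): hands the job in; it is judged then, once.
The state is a dict: "time": time; "qpos": joint angles; "qvel": joint speeds; "joint_efforts": joint torques, N m; "position": TCP position; "orientation": TCP orientation; "ft_force": force on the tool from outside, world axes, zero at the start; "torque": the same for the moment, N m; "finger_gap": opening from 0.0 (shut) to 1.0 (fully open); "grasp_force": force on a finger pad.
Only numpy, scipy, OpenCV 4.12 (cv2) and the standard library are available. Lean on these libraries where they do the work, as an engineer would, in place of code of your own. Each camera call takes 0.05 s, during which the arm holds its last target. There are 200 camera calls.

## Working session

There is one attempt and no reset: what is moved stays moved. The work goes in short steps, Python scripts to look and compute and a tool call to move; the robot and the scene stay as the last step left them, time stands still between calls to the robot, and variables do not carry over. Pictures are saved under pics/ and viewed, at most 14 in all, crops included, and the job is handed in when it is done.

Besides the shell and the picture viewer there is one more tool, called after "Request:" in YAML: its name, and indented under it one key for each argument. step_arm: Moves the arm, as the interface text tells. Its arguments: {"type":"object","properties":{"deltas":{"type":"array"},"force":{"type":"number"}},"required":["deltas"]}

```bash
mkdir -p pics; ls
python3 - <<'E'
from plant import robot, optics, order
import cv2
for n in("side","top"):
    cv2.imwrite(f"pics/{n}0.png",optics.read_camera(n)[:,:,::-1]); print(optics.calibration(n))
s=robot.get_state();print(s, robot.pinch_z)
E
```

```text
pics
{'vfov': 54.70562559983497, 'cx': 327.33127874236084, 'cy': 240.36661562095009, 'xyz': array([0.12211608, 0.91430983, 0.59940398]), 'rotation': array([[-0.915337  , -0.18712735,  0.35656912],
       [-0.40246756,  0.39577843, -0.82545702],
       [ 0.01334322, -0.89907885, -0.43758333]])}
{'vfov': 47.6530527509666, 'cx': 316.93434617656703, 'cy': 240.51425479645255, 'xyz': array([ 0.27104418, -0.05777753,  1.22546094]), 'rotation': array([[ 0.02661238, -0.97527892,  0.21936914],
       [-0.99963947, -0.02674633,  0.00235972],
       [ 0.00356593, -0.21935284, -0.97563908]])}
{'time': 0.1, 'qpos': array([-1.44312292e+00,  1.59023323e-01,  1.59812215e+00, -1.20058094e-05,
        1.38622258e+00, -2.10091487e-01]), 'qvel': array([ 0.0005463 , -0.00052606, -0.00561454, -0.00058973,  0.00194299,
       -0.0012342 ]), 'joint_efforts': array([-8.11614500e-04, -3.96991897e+01, -3.32337677e+01, -2.54845518e-04,
        4.16757044e-03, -7.88213271e-06]), 'position': array([ 0.1904517 , -0.54195324,  0.23038648]), 'orientation': array([[ 9.43496999e-01,  3.31380983e-01, -2.37762122e-04],
       [ 3.31380874e-01, -9.43495427e-01,  1.75944888e-03],
       [ 3.58720422e-04, -1.73882455e-03, -9.99998424e-01]]), 'ft_force': array([0.05506457, 0.08881243, 0.01754768]), 'torque': array([-0.01853594, -0.02477354,  0.00391352]), 'grasp_force': 0.0, 'finger_gap': 0.9999047968160718} 0.0187
```

View pics/side0.png

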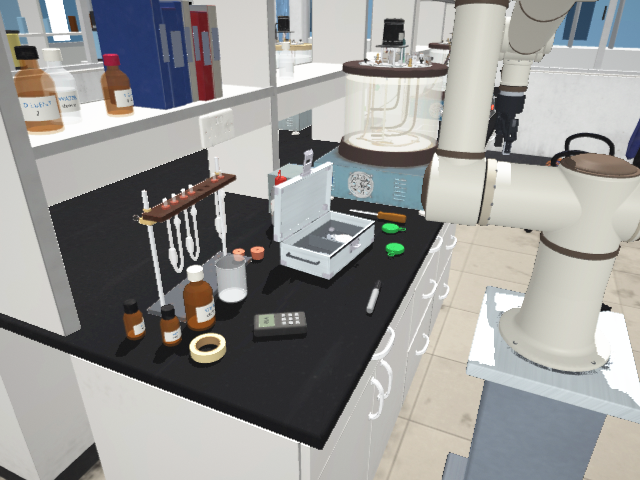

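View pics/top0.png

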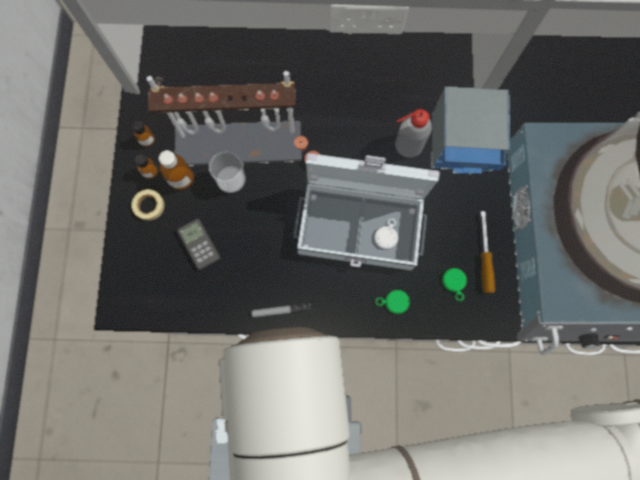

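The top view shows the meter at about (198,244) and the case at about (360,220). The lid is open with the hasp at (375,162). The white stopwatch at (387,236) is in the right tray, so the left tray is empty. The green look-alikes are at (398,302) and (455,280). I'll confirm and measure in one enlarged crop of both views.

Run:
```python
import cv2,numpy as np
t=cv2.imread("pics/top0.png");s=cv2.imread("pics/side0.png")
a=cv2.resize(t[140:290,170:450],(784,420),interpolation=cv2.INTER_CUBIC)
cv2.imwrite("pics/c1.png",a)   # scale 2.8
b=cv2.resize(s[145:345,235:425],(570,600),interpolation=cv2.INTER_CUBIC) # scale 3
cv2.imwrite("pics/c2.png",b)
```

```text
(no output)
```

View pics/c1.png

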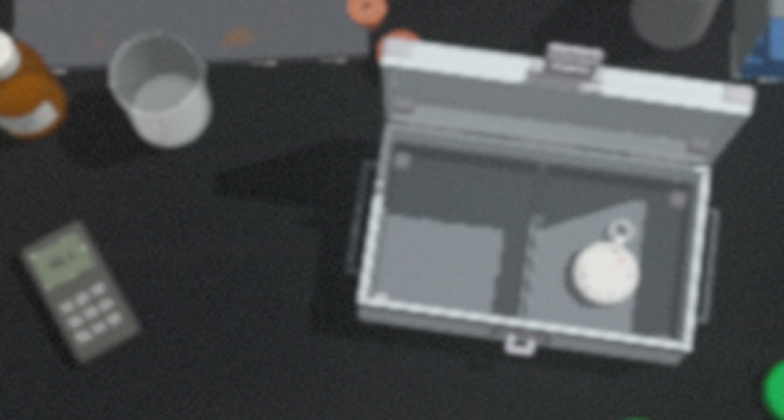

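View pics/c2.png

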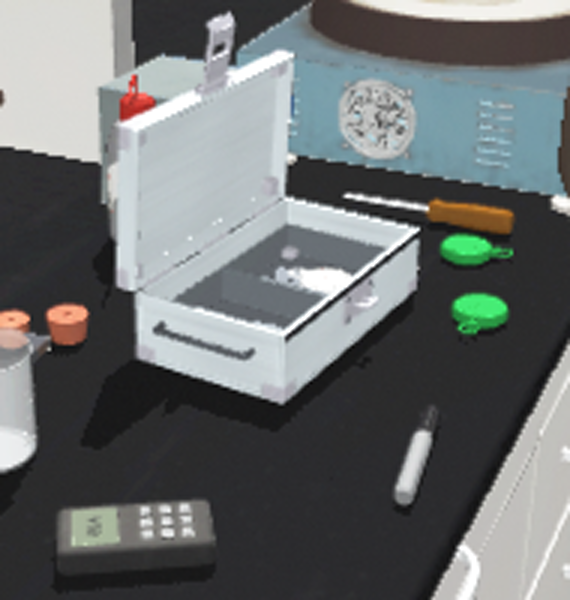

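```bash
cat > h.py <<'E'
import numpy as np
from plant import optics
from scipy.optimize import least_squares
C={n:optics.calibration(n) for n in("side","top")}
def proj(n,P):
    c=C[n];p=(np.atleast_2d(P)-c["xyz"])@c["rotation"];f=240/np.tan(np.radians(c["vfov"]/2))
    return p[:,:2]/p[:,2:]*f+[c["cx"],c["cy"]]
def Rz(a): return np.array([[np.cos(a),-np.sin(a),0],[np.sin(a),np.cos(a),0],[0,0,1]])
T=lambda u,v:np.array([u/2.8+170,v/2.8+140])
S=lambda u,v:np.array([u/3+235,v/3+145])
def lidpt(a,r,y,h): return [.075-r*np.cos(a)+h*np.sin(a),y,.065+r*np.sin(a)+h*np.cos(a)]
def hasppt(a,q,d,y=0): return lidpt(a,.154+d*np.sin(q),y,.010-d*np.cos(q))
E
cat > fit.py <<'E'
from h import *
K=[("top",T(360,305),lambda p:[-.075,.13,.065]),("top",T(690,348),lambda p:[-.075,-.13,.065]),("top",T(710,168),lambda p:[.075,-.13,.065]),
("side",S(285,335),lambda p:[-.075,.13,.065]),("side",S(287,402),lambda p:[-.075,.13,0]),("side",S(137,358),lambda p:[.075,.13,0]),("side",S(418,230),lambda p:[-.075,-.13,.065]),
("top",T(383,42),lambda p:lidpt(p[4],.15,.13,.02)),("top",T(752,88),lambda p:lidpt(p[4],.15,-.13,.02)),("top",T(383,67),lambda p:lidpt(p[4],.15,.13,0)),("top",T(748,110),lambda p:lidpt(p[4],.15,-.13,0)),
("side",S(120,121),lambda p:lidpt(p[4],.15,.13,.02)),("side",S(137,128),lambda p:lidpt(p[4],.15,.13,0)),("side",S(293,53),lambda p:lidpt(p[4],.15,-.13,0)),
("side",S(228,15),lambda p:hasppt(p[4],p[5],.059)),("side",S(211,90),lambda p:hasppt(p[4],p[5],0)),("top",T(576,47),lambda p:hasppt(p[4],p[5],.059))]
def res(p):
    return np.concatenate([(proj(n,Rz(p[2])@np.array(f(p))+[p[0],p[1],p[3]])[0]-uv) for n,uv,f in K])
r=least_squares(res,[.47,-.15,-.1,0,1.7,1.6],loss="soft_l1");p=r.x;print("case x y yaw z lid hasp",p.round(4));print(res(p).reshape(-1,2).round(1).tolist())
for nm,f in(("tray_empty",[0,.0625,.005]),("lid_edge",lidpt(p[4],.15,0,.01)),("hpin",hasppt(p[4],p[5],0)),("hend",hasppt(p[4],p[5],.05)),("staple",[-.09,0,.043])):print(nm,(Rz(p[2])@np.array(f)+[p[0],p[1],0]).round(4))
M=[("top",T(78,222),1,-1,1),("top",T(22,257),1,1,1),("top",T(80,350),-1,1,1),("top",T(139,325),-1,-1,1),("side",S(57,508),1,1,1),("side",S(210,500),-1,1,1),("side",S(60,574),1,1,0),("side",S(215,567),-1,1,0)]
def sgn(k,p):
    return Rz(p[2])@np.array([k[2]*.055,k[3]*.029,0])+[p[0],p[1],p[3]*k[4]]
# side corners assigned by nearest
def resm(p):
    out=[]
    for k in M:
        c=[proj(k[0],Rz(p[2])@np.array([i*.055,j*.029,0])+[p[0],p[1],p[3]+(0 if k[4] else -.022)])[0]-k[1] for i in(1,-1) for j in(1,-1)]
        out.append(min(c,key=np.linalg.norm))
    return np.concatenate(out)
r=least_squares(resm,[.42,.28,.5,.022],loss="soft_l1");print("meter x y yaw topz",r.x.round(4),resm(r.x).reshape(-1,2).round(1).tolist())
E
python3 fit.py
```

```text
case x y yaw z lid hasp [ 5.7370e-01 -1.5160e-01 -1.0840e-01 -1.0000e-04  1.5139e+00  1.5499e+00]
[[-0.5, -0.5], [0.3, 0.0], [-0.5, -1.4], [0.9, -0.1], [-0.2, 0.4], [0.8, 0.1], [0.8, -1.1], [0.6, -1.5], [0.0, -1.0], [-0.8, -0.8], [0.4, 0.9], [-0.0, 1.2], [1.0, 0.8], [0.8, 0.1], [-3.0, 0.9], [1.3, -2.7], [-0.4, 0.5]]
tray_empty [ 0.5804 -0.0895  0.005 ]
lid_edge [ 0.6497 -0.1599  0.2153]
hpin [ 0.6495 -0.1599  0.2193]
hend [ 0.6456 -0.1595  0.2692]
staple [ 0.4842 -0.1419  0.043 ]
meter x y yaw topz [0.5297 0.214  0.5655 0.0201] [[0.3, -3.0], [-2.1, -3.0], [-0.0, 4.7], [1.6, 0.6], [-0.2, -0.4], [-0.1, -1.6], [-0.3, 2.7], [1.3, 0.6]]
```

```bash
cat > sil.py <<'E'
from h import *
import cv2,sys
def sil(img,roi,th):
    x0,y0,x1,y1=roi;g=cv2.GaussianBlur(img[y0:y1,x0:x1].max(2),(0,0),1)
    m=cv2.morphologyEx((g>th).astype(np.uint8),cv2.MORPH_CLOSE,np.ones((5,5)))
    n,l,st,_=cv2.connectedComponentsWithStats(m);i=1+st[1:,4].argmax()
    pts=np.argwhere(l==i)[:,::-1]+[x0,y0];return cv2.convexHull(pts.astype(np.float32))[:,0]
ROI={"top":(165,205,232,285),"side":(240,300,318,350)}
hulls={}
for n in ROI:
    im=cv2.imread(f"pics/{n}0.png");x0,y0,x1,y1=ROI[n];print(n,np.percentile(im[y0:y1,x0:x1].max(2),[5,30,50,60,70,80,90]))
    hulls[n]=sil(im,ROI[n],48);print(cv2.minAreaRect(hulls[n]))
def box(p): return np.array([Rz(p[2])@np.array([i*.055,j*.029,k*.022])+[p[0],p[1],0] for i in(1,-1) for j in(1,-1) for k in(0,1)])
th=np.linspace(0,2*np.pi,32,endpoint=False);D=np.c_[np.cos(th),np.sin(th)]
def res(p):
    o=[]
    for n in ROI:
        q=proj(n,box(p));o.append((q@D.T).max(0)-(hulls[n]@D.T).max(0)-.3)
    return np.concatenate(o)
r=least_squares(res,[.53,.214,.5655],loss="soft_l1");print(r.x.round(4),res(r.x).round(1).tolist())
o=[]
for n in ROI:
    x0,y0,x1,y1=ROI[n];im=cv2.resize(cv2.imread(f"pics/{n}0.png")[y0:y1,x0:x1],None,fx=5,fy=5,interpolation=cv2.INTER_CUBIC)
    h=cv2.convexHull(proj(n,box(r.x)).astype(np.float32))[:,0]
    for c,hh in(((0,0,255),h),((0,255,0),hulls[n])): cv2.polylines(im,[((hh-[x0,y0]+.5)*5).astype(int)],True,c,1)
    o.append(cv2.copyMakeBorder(im,0,400-im.shape[0],0,0,cv2.BORDER_CONSTANT))
cv2.imwrite("pics/c3.png",np.hstack(o))
E
python3 sil.py
```

```text
top [ 36.  40.  42.  43.  44.  73. 109.]
((198.40135192871094, 243.25811767578125), (48.66032409667969, 27.605377197265625), 62.10273361206055)
side [ 26.   44.   46.   46.   47.   76.2 127.1]
((279.4553527832031, 320.6969299316406), (21.0786075592041, 55.19266891479492), 86.8201675415039)
[0.5309 0.2141 0.5397] [2.0, 2.0, 2.0, 1.8, 1.6, 0.8, 0.7, 1.1, 1.4, 1.0, 0.6, 0.2, -0.0, -0.5, -1.0, -0.1, 0.7, 0.8, 0.9, 0.8, 0.8, 0.1, 0.6, 1.4, 2.2, 2.1, 1.9, 1.6, 1.3, 0.9, 0.5, 1.3, -0.2, 1.4, 2.9, 4.3, 5.6, 6.0, 5.5, 4.8, 5.5, 5.8, 5.9, 5.8, 5.4, 4.0, 2.4, 0.7, -1.4, -0.4, 0.0, 0.5, 0.9, 0.7, 0.5, 0.3, -0.9, 0.0, 0.4, 0.5, 0.5, 0.3, -0.2, -0.9]
```

View pics/c3.png

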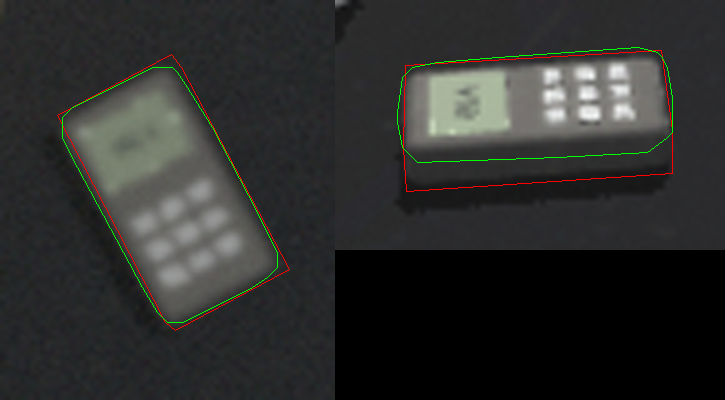

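The overlay fits: the meter is at about (0.530, 0.213) with yaw 0.54, its top about 21 mm high, and its screen end towards +x. The left tray is empty and the white stopwatch sits in the right one. Moving to above the meter.

Request:
step_arm:
  deltas:
    - [[0,0,0.0026,0.027,0.06,0.004,1],[0,0,0.005,0.054,0.12,0.008,1],[0,0,0.0077,0.081,0.18,0.012,1],[0,0,0.01,0.108,0.24,0.016,1],[0,0,0.0128,0.136,0.302,0.02,1]]

```text
time: 0.52
position: [0.2587, -0.3898, 0.2408]
orientation: [[0.93, 0.369, -0.0], [0.369, -0.93, 0.001], [0.0, -0.001, -1.0]]
ft_force: [0.2, -0.3, 1.4]
finger_gap: 1.003
grasp_force: 0.0
```

Request:
step_arm:
  deltas:
    - [[0,0,0.0026,0.027,0.06,0.004,1],[0,0,0.005,0.054,0.12,0.008,1],[0,0,0.0077,0.081,0.18,0.012,1],[0,0,0.01,0.108,0.24,0.016,1],[0,0,0.0128,0.136,0.302,0.02,1]]

```text
time: 0.93
position: [0.3267, -0.2389, 0.251]
orientation: [[0.914, 0.406, -0.0], [0.406, -0.914, 0.0], [-0.0, -0.0, -1.0]]
ft_force: [0.2, -0.5, -0.2]
finger_gap: 0.998
grasp_force: 0.0
```

Request:
step_arm:
  deltas:
    - [[0,0,0.0026,0.027,0.06,0,1],[0,0,0.005,0.054,0.12,0,1],[0,0,0.0077,0.081,0.18,0,1],[0,0,0.01,0.108,0.24,0,1],[0,0,0.0128,0.136,0.302,0,1]]

```text
time: 1.35
position: [0.3946, -0.0879, 0.251]
orientation: [[0.897, 0.443, -0.0], [0.443, -0.897, -0.0], [-0.0, -0.0, -1.0]]
ft_force: [1.0, -0.8, -0.2]
finger_gap: 0.999
grasp_force: 0.0
```

Request:
step_arm:
  deltas:
    - [[0,0,0.0026,0.027,0.06,0,1],[0,0,0.005,0.054,0.12,0,1],[0,0,0.0077,0.081,0.18,0,1],[0,0,0.01,0.108,0.24,0,1],[0,0,0.0128,0.136,0.302,0,1]]

```text
time: 1.77
position: [0.4626, 0.0632, 0.2509]
orientation: [[0.878, 0.479, -0.0], [0.479, -0.878, -0.0], [-0.001, -0.0, -1.0]]
ft_force: [0.1, 0.5, 0.0]
finger_gap: 1.003
grasp_force: 0.0
```

Request:
step_arm:
  deltas:
    - [[0,0,0.0026,0.027,0.06,0,1],[0,0,0.005,0.054,0.12,0,1],[0,0,0.0077,0.081,0.18,0,1],[0,0,0.01,0.108,0.24,0,1],[0,0,0.0128,0.136,0.302,0,1]]

```text
time: 2.18
position: [0.5306, 0.2141, 0.2507]
orientation: [[0.858, 0.514, -0.001], [0.514, -0.858, -0.0], [-0.001, -0.0, -1.0]]
ft_force: [-0.1, -0.4, 0.8]
finger_gap: 1.001
grasp_force: 0.0
```

Request:
step_arm:
  deltas:
    - [[0,0,0,0,-0.001,-0.06,1],[0,0,0,0,-0.002,-0.12,1],[0,0,0,0,-0.002,-0.18,1],[0,0,0,0,-0.002,-0.24,1],[0,0,0,0,-0.002,-0.3,1]]

```text
time: 2.6
position: [0.53, 0.2116, 0.0995]
orientation: [[0.858, 0.513, -0.001], [0.513, -0.858, -0.0], [-0.001, -0.0, -1.0]]
ft_force: [-0.2, 0.3, -0.1]
finger_gap: 1.002
grasp_force: 0.0
```

Request:
step_arm:
  deltas:
    - [[0,0,0,0,0,-0.06,1],[0,0,0,0,0,-0.11,1],[0,0,0,0,0,-0.15,1],[0,0,0,0,0,-0.175,1],[0,0,0,0,0,-0.19,1]]

```text
time: 3.02
position: [0.529, 0.2112, 0.0041]
orientation: [[0.858, 0.513, -0.003], [0.513, -0.858, -0.001], [-0.003, -0.001, -1.0]]
ft_force: [0.3, 0.3, -0.4]
finger_gap: 1.002
grasp_force: 0.0
```

Request:
step_arm:
  deltas:
    - [[0,0,0,0,0,-0.001,0.4],[0,0,0,0,0,-0.001,0.2],[0,0,0,0,0,-0.001,0],[0,0,0,0,0,-0.001,0],[0,0,0,0,0,-0.001,-0.2]]
  force: 40

```text
time: 3.43
position: [0.532, 0.2118, 0.0074]
orientation: [[0.858, 0.513, 0.003], [0.513, -0.858, 0.001], [0.003, 0.001, -1.0]]
ft_force: [0.2, -0.6, 3.6]
finger_gap: 0.659
grasp_force: 43.1
```

Request:
step_arm:
  deltas:
    - [[0,0,0,0,0,0.03,-0.3],[0,0,0,0,0,0.09,-0.3],[0,0,0,0,0,0.15,-0.3],[0,0,0,0,0,0.21,-0.3],[0,0,0,0,0,0.27,-0.3]]

```text
time: 3.85
position: [0.5302, 0.2115, 0.1424]
orientation: [[0.858, 0.513, 0.0], [0.513, -0.858, 0.0], [0.0, 0.0, -1.0]]
ft_force: [0.1, 0.6, -1.5]
finger_gap: 0.65
grasp_force: 43.2
```

Request:
step_arm:
  deltas:
    - [[0,0,-0.02,0,-0.05,0.01,-0.3],[0,0,-0.04,0,-0.1,0.01,-0.3],[0,0,-0.06,0,-0.16,0.01,-0.3],[0,0,-0.08,0,-0.22,0.01,-0.3],[0,0,-0.1,0,-0.28,0.01,-0.3]]

```text
time: 4.27
position: [0.5303, 0.0703, 0.1462]
orientation: [[0.975, 0.22, 0.001], [0.22, -0.975, -0.0], [0.001, 0.0, -1.0]]
ft_force: [-0.1, -1.9, -1.7]
finger_gap: 0.658
grasp_force: 43.2
```

Request:
step_arm:
  deltas:
    - [[0,0,-0.022,0.02,-0.06,0,-0.3],[0,0,-0.044,0.04,-0.12,0,-0.3],[0,0,-0.066,0.06,-0.18,0,-0.3],[0,0,-0.088,0.08,-0.24,0,-0.3],[0,0,-0.1063,0.09,-0.3,0,-0.3]]

```text
time: 4.68
position: [0.5762, -0.0801, 0.1462]
orientation: [[0.994, -0.112, 0.001], [-0.112, -0.994, -0.0], [0.001, 0.0, -1.0]]
ft_force: [1.1, 0.8, -1.0]
finger_gap: 0.657
grasp_force: 43.2
```

Run:
```python
from plant import robot, optics
import cv2,numpy as np
t=optics.read_camera("top")[:,:,::-1];s=optics.read_camera("side")[:,:,::-1]
s=cv2.resize(s[130:310,230:430],(444,400));t=cv2.resize(t[130:330,270:446],(352,400))
cv2.imwrite("pics/p2.png",np.hstack([s,t]));x=robot.get_state();print(x["position"],x["orientation"],x["qpos"],x["ft_force"],x["grasp_force"])
```

```text
[ 0.57631135 -0.08282117  0.14632898] [[ 0.99341367 -0.11457367  0.00147059]
 [-0.11457052 -0.99341296 -0.00207206]
 [ 0.00169831  0.00188993 -0.99999677]] [-3.49373831e-01  2.52922062e-01  1.66130775e+00 -1.53415536e-03
  1.22527217e+00  1.33676502e+00] [-0.21302338  0.49675211 -1.7669144 ] 43.21349127218127
```

View pics/p2.png

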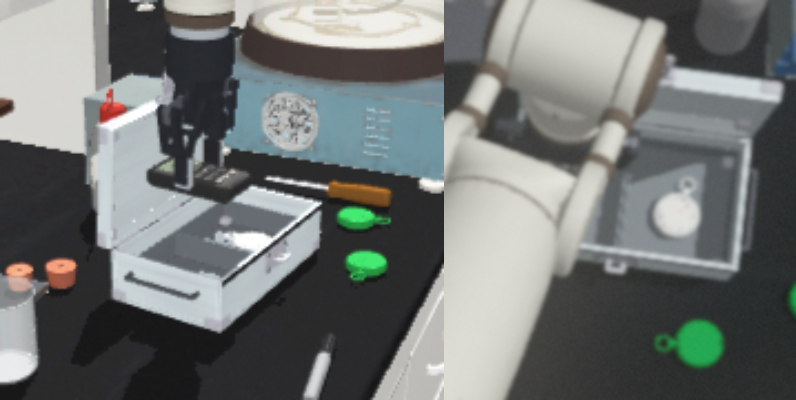

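The meter is held level above the left tray, and the lid and stopwatch are undisturbed. Descending.

Request:
step_arm:
  deltas:
    - [[0,0,0.002,0.005,-0.013,0,-0.3],[0,0,0.002,0.005,-0.013,-0.04,-0.3],[0,0,0.002,0.005,-0.013,-0.09,-0.3],[0,0,0.002,0.005,-0.013,-0.14,-0.3],[0,0,0.002,0.005,-0.013,-0.18,-0.3]]

```text
time: 5.2
position: [0.5772, -0.0837, 0.0541]
orientation: [[0.995, -0.101, -0.001], [-0.101, -0.995, 0.001], [-0.002, -0.001, -1.0]]
ft_force: [-0.5, -0.1, -1.6]
finger_gap: 0.654
grasp_force: 43.2
```

Request:
step_arm:
  deltas:
    - [[0,0,0,0,0,-0.02,-0.3],[0,0,0,0,0,-0.04,-0.3],[0,0,0,0,0,-0.055,-0.3],[0,0,0,0,0,-0.06,-0.3],[0,0,0,0,0,-0.065,-0.3]]

```text
time: 5.62
position: [0.5786, -0.085, 0.0238]
orientation: [[0.995, -0.102, 0.001], [-0.102, -0.995, -0.0], [0.001, 0.0, -1.0]]
ft_force: [-0.5, -1.5, -1.7]
finger_gap: 0.654
grasp_force: 43.2
```

Request:
step_arm:
  deltas:
    - [[0,0,0,0,-0.008,-0.005,-0.3],[0,0,0,0,-0.008,-0.01,-0.3],[0,0,0,0,-0.008,-0.014,-0.3],[0,0,0,0,-0.008,-0.016,-0.3],[0,0,0,0,-0.008,-0.016,-0.3]]

```text
time: 6.03
position: [0.5782, -0.0891, 0.0155]
orientation: [[0.995, -0.103, 0.0], [-0.103, -0.995, -0.0], [0.0, 0.0, -1.0]]
ft_force: [-0.3, 0.7, -1.3]
finger_gap: 0.659
grasp_force: 43.2
```

Request:
step_arm:
  deltas:
    - [[0,0,0,0,0,0,0.4],[0,0,0,0,0,0,0.5],[0,0,0,0,0,0,0.6],[0,0,0,0,0,0,0.6],[0,0,0,0,0,0,0.6]]

```text
time: 6.45
position: [0.5781, -0.089, 0.0154]
orientation: [[0.995, -0.103, 0.0], [-0.103, -0.995, -0.0], [0.0, 0.0, -1.0]]
ft_force: [1.0, -0.2, -0.1]
finger_gap: 0.804
grasp_force: 0.0
```

Request:
step_arm:
  deltas:
    - [[0,0,0,0,0,0.01,0.6],[0,0,0,0,0,0.03,0.6],[0,0,0,0,0,0.07,0.6],[0,0,0,0,0,0.12,0.6],[0,0,0,0,0,0.18,0.6]]

```text
time: 6.87
position: [0.5771, -0.0886, 0.1059]
orientation: [[0.995, -0.103, -0.002], [-0.103, -0.995, 0.001], [-0.002, -0.001, -1.0]]
ft_force: [1.2, -0.4, -0.2]
finger_gap: 0.798
grasp_force: 0.0
```

The meter is released. Next I go up and over behind the lid, left of the hasp, with the fingers shut.

Request:
step_arm:
  deltas:
    - [[0,0,0,0,0,0.07,0.2],[0,0,0,0,0,0.14,-0.3],[0,0,0,0,0,0.21,-1],[0,0,0,0,0,0.29,-1],[0,0,0,0,0,0.37,-1]]

```text
time: 7.28
position: [0.5775, -0.0888, 0.2931]
orientation: [[0.995, -0.103, 0.001], [-0.103, -0.995, -0.0], [0.001, 0.0, -1.0]]
ft_force: [0.7, -0.5, 0.7]
finger_gap: 0.091
grasp_force: 0.0
```

Request:
step_arm:
  deltas:
    - [[0,0,0,0.05,0,0.01,-1],[0,0,0,0.1,0,0.01,-1],[0,0,0,0.15,0,0.01,-1],[0,0,0,0.2,0,0.01,-1],[0,0,0,0.248,0,0.01,-1]]

```text
time: 7.7
position: [0.703, -0.0888, 0.2966]
orientation: [[0.995, -0.103, 0.001], [-0.103, -0.995, -0.0], [0.001, 0.0, -1.0]]
ft_force: [0.3, 0.1, 0.3]
finger_gap: -0.001
grasp_force: 0.0
```

```bash
cat > look.py <<'E'
import sys;from plant import robot, optics
import cv2,numpy as np
t=optics.read_camera("top")[:,:,::-1];s=optics.read_camera("side")[:,:,::-1]
cv2.imwrite(f"pics/t{sys.argv[1]}.png",t);cv2.imwrite(f"pics/s{sys.argv[1]}.png",s)
s=cv2.resize(s[130:310,230:430],(444,400));t=cv2.resize(t[130:330,270:446],(352,400))
cv2.imwrite(f"pics/p{sys.argv[1]}.png",np.hstack([s,t]));x=robot.get_state();print(x["time"],x["position"],x["orientation"],x["qpos"],x["ft_force"])
E
python3 look.py 3
```

```text
7.8 [ 0.70372003 -0.0888136   0.29414577] [[ 9.94767792e-01 -1.02159827e-01 -6.40495977e-04]
 [-1.02159511e-01 -9.94767901e-01  5.07475419e-04]
 [-6.88988440e-04 -4.39387446e-04 -9.99999666e-01]] [-2.95527638e-01  4.84206806e-01  1.07141168e+00  2.98972599e-04
  1.58673470e+00  1.37761157e+00] [-0.5197516  -0.14629541  0.34012043]
```

View pics/p3.png

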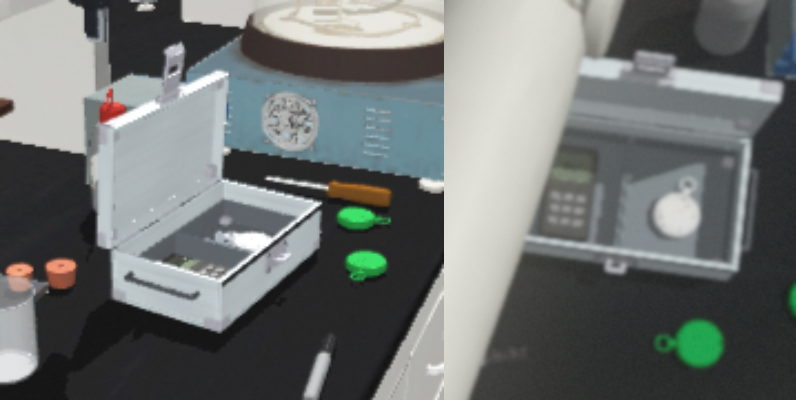

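The meter lies flat and face up in the left tray, the stopwatch is untouched, and the shut fingers are behind the lid. Lowering, then pushing the lid forward along its arc.

Request:
step_arm:
  deltas:
    - [[0,0,0,0,0,-0.04,-1],[0,0,0,0,0,-0.09,-1],[0,0,0,0,0,-0.14,-1],[0,0,0,0,0,-0.19,-1],[0,0,0,0,0,-0.216,-1]]

```text
time: 8.22
position: [0.7, -0.0885, 0.1847]
orientation: [[0.995, -0.103, -0.004], [-0.103, -0.995, 0.001], [-0.004, -0.001, -1.0]]
ft_force: [-0.0, 0.4, -0.6]
finger_gap: -0.001
grasp_force: 0.0
```

Request:
step_arm:
  deltas:
    - [[0,0,0,-0.035,0.004,0,-1],[0,0,0,-0.075,0.008,0,-1],[0,0,0,-0.098,0.011,0,-1],[0,0,0,-0.122,0.013,-0.004,-1],[0,0,0,-0.146,0.016,-0.01,-1]]

```text
time: 8.63
position: [0.6297, -0.0812, 0.1847]
orientation: [[0.995, -0.103, 0.005], [-0.103, -0.995, -0.001], [0.005, 0.001, -1.0]]
ft_force: [2.5, 0.5, -0.8]
finger_gap: 0.003
grasp_force: 1.3
```

Request:
step_arm:
  deltas:
    - [[0,0,0,-0.023,0.0025,-0.008,-1],[0,0,0,-0.044,0.005,-0.019,-1],[0,0,0,-0.065,0.007,-0.032,-1],[0,0,0,-0.084,0.009,-0.047,-1],[0,0,0,-0.102,0.011,-0.063,-1]]

```text
time: 9.05
position: [0.5785, -0.0756, 0.153]
orientation: [[0.995, -0.103, 0.004], [-0.103, -0.995, -0.001], [0.004, 0.001, -1.0]]
ft_force: [0.6, 0.3, 0.8]
finger_gap: -0.003
grasp_force: 0.8
```

Request:
step_arm:
  deltas:
    - [[0,0,0,-0.016,0.002,-0.018,-1],[0,0,0,-0.03,0.003,-0.038,-1],[0,0,0,-0.042,0.0045,-0.059,-1],[0,0,0,-0.051,0.0056,-0.082,-1],[0,0,0,-0.059,0.0064,-0.105,-1]]

```text
time: 9.47
position: [0.5484, -0.0724, 0.0982]
orientation: [[0.995, -0.103, 0.001], [-0.103, -0.995, -0.001], [0.001, 0.0, -1.0]]
ft_force: [0.5, -0.6, 0.1]
finger_gap: -0.004
grasp_force: 0.4
```

Request:
step_arm:
  deltas:
    - [[0,0,0,-0.002,0,-0.01,-1],[0,0,0,-0.004,0,-0.018,-1],[0,0,0,-0.004,0,-0.024,-1],[0,0,0,-0.004,0,-0.028,-1],[0,0,0,-0.004,0,-0.03,-1]]

```text
time: 9.88
position: [0.5465, -0.0723, 0.0849]
orientation: [[0.995, -0.102, -0.002], [-0.102, -0.995, 0.0], [-0.002, 0.0, -1.0]]
ft_force: [-9.8, 1.8, 19.4]
finger_gap: 0.003
grasp_force: 9.5
```

```bash
python3 look.py 4
```

```text
9.9833 [ 0.54662284 -0.07233392  0.08495623] [[ 9.94755001e-01 -1.02279755e-01 -1.15727191e-03]
 [-1.02279883e-01 -9.94755660e-01 -5.18224805e-05]
 [-1.14590239e-03  1.69916307e-04 -9.99999329e-01]] [-3.50513713e-01  2.59967398e-01  1.78712842e+00 -5.01644465e-04
  1.09556600e+00  1.32297140e+00] [-7.14766009  2.17431657 12.02910056]
```

View pics/p4.png

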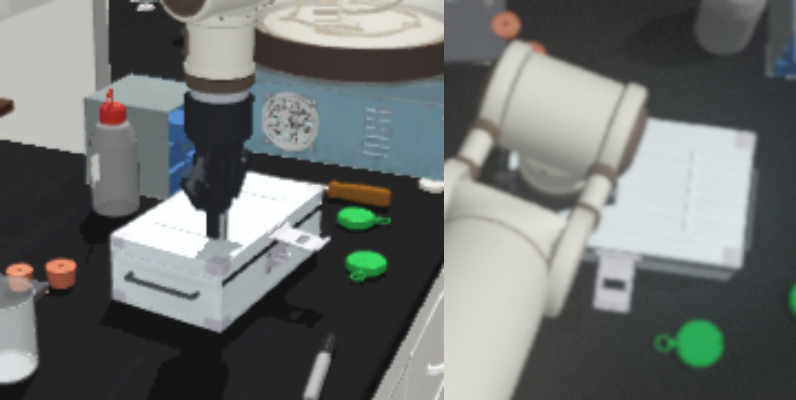

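The lid is shut: the tip is at z 0.085 with a firm stop, and the hasp points forward at about (300,240). Next I lift, move over the hasp slightly left of its middle, and tilt the tool so the tips lean towards the case.

Request:
step_arm:
  deltas:
    - [[0,0,0,0,0,0.04,-1],[0,0,0,0,0,0.09,-1],[0,0,0,-0.05,-0.026,0.13,-1],[0,0,0,-0.11,-0.056,0.13,-1],[0,0,0,-0.168,-0.086,0.13,-1]]

```text
time: 10.4
position: [0.4634, -0.1164, 0.1504]
orientation: [[0.995, -0.101, 0.004], [-0.101, -0.995, -0.003], [0.004, 0.002, -1.0]]
ft_force: [-0.2, -0.6, 0.9]
finger_gap: 0.001
grasp_force: 0.0
```

Request:
step_arm:
  deltas:
    - [[-0.0034,-0.0316,0,0,0,0,-1],[-0.0068,-0.0632,0,0,0,0,-1],[-0.0102,-0.0948,0,0,0,0,-1],[-0.0137,-0.126,0,0,0,0,-1],[-0.0172,-0.158,0,0,0,0,-1]]

```text
time: 10.82
position: [0.4633, -0.1161, 0.1497]
orientation: [[0.87, -0.104, 0.482], [-0.088, -0.995, -0.055], [0.485, 0.005, -0.875]]
ft_force: [0.1, 0.4, -0.3]
finger_gap: -0.001
grasp_force: 0.0
```

```bash
python3 look.py 5
```

```text
10.9167 [ 0.45941518 -0.11373404  0.14517056] [[ 8.74713156e-01 -1.05129589e-01  4.73101113e-01]
 [-9.25210243e-02 -9.94458525e-01 -4.99209548e-02]
 [ 4.75727605e-01 -1.05283708e-04 -8.79592653e-01]] [-0.67497212 -0.4195661   2.36953017  0.36639687  0.79863584  0.79621225] [-0.5038959  -1.16857995 -0.25031545]
```

View pics/p5.png

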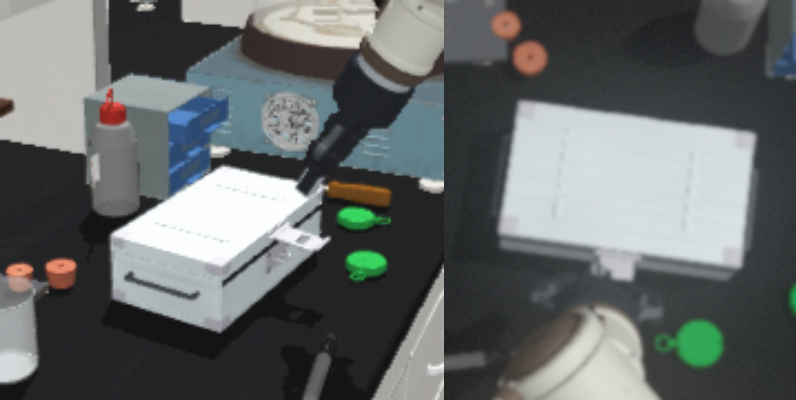

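Run:
```python
from h import *
def W(f): return Rz(-.1084)@np.array(f)+[.5737,-.1516,0]
for nm,f in [("lid FL top a=%.2f"%a,lidpt(a,.15,.13,.02)) for a in(0,.03,.06)]+[("lid FR top a=%.2f"%a,lidpt(a,.15,-.13,.02)) for a in(0,.03,.06)]+[("case FL",[-.075,.13,.065])]+[("hasp q%.1f"%q,hasppt(0,q,.059)) for q in(1.3,1.55,1.8)]:
    p=proj("side",W(f))[0];print(nm,p.round(1),((p-[230,130])*2.22).round(0))
import cv2
s=cv2.imread("pics/s5.png");cv2.imwrite("pics/c5.png",cv2.resize(s[205:285,275:385],(770,560),interpolation=cv2.INTER_CUBIC))
```

```text
lid FL top a=0.00 [331.  249.3] [224. 265.]
lid FL top a=0.03 [330.8 247.6] [224. 261.]
lid FL top a=0.06 [330.5 245.9] [223. 257.]
lid FR top a=0.00 [375.5 214.2] [323. 187.]
lid FR top a=0.03 [375.4 212.7] [323. 184.]
lid FR top a=0.06 [375.3 211.2] [322. 180.]
case FL [330.8 256.6] [224. 281.]
hasp q1.3 [375.4 244.3] [323. 254.]
hasp q1.6 [376.5 239.5] [325. 243.]
hasp q1.8 [376.3 234.3] [325. 232.]
```

View pics/c5.png

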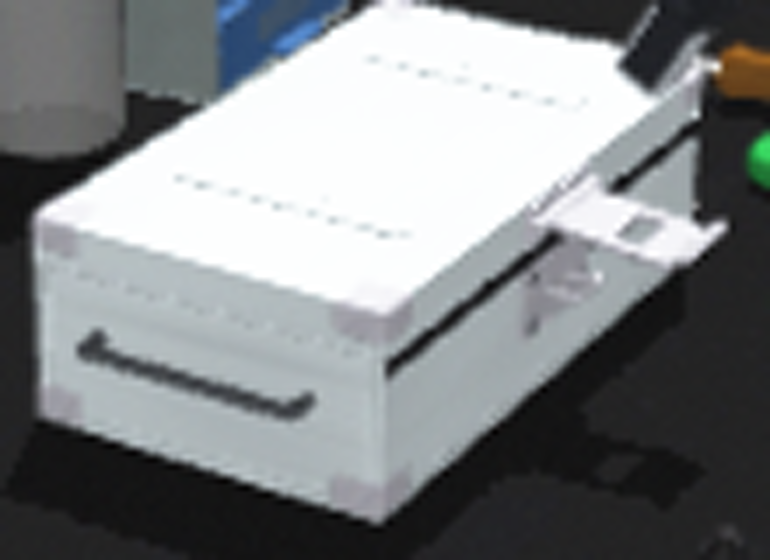

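The crop shows the lid front-left corner at (330,250) against a predicted (331,249) for shut, so the lid is down. The hasp is about horizontal, with its tip at (379,238). Lowering onto it.

Request:
step_arm:
  deltas:
    - [[0,0,0,0,0,-0.04,-1],[0,0,0,0,0,-0.08,-1],[0,0,0,0,0,-0.11,-1],[0,0,0,0,0,-0.116,-1],[0,0,0,0,0,-0.116,-1]]

```text
time: 11.33
position: [0.463, -0.1153, 0.0901]
orientation: [[0.875, -0.103, 0.474], [-0.09, -0.995, -0.05], [0.477, 0.002, -0.879]]
ft_force: [0.5, 0.4, 0.0]
finger_gap: 0.004
grasp_force: 0.0
```

Request:
step_arm:
  deltas:
    - [[0,0,0,0.002,0,-0.04,-1],[0,0,0,0.007,-0.001,-0.06,-1],[0,0,0,0.007,-0.001,-0.075,-1],[0,0,0,0.009,-0.001,-0.084,-1],[0,0,0,0.014,-0.0015,-0.093,-1]]

```text
time: 11.75
position: [0.4706, -0.1166, 0.0446]
orientation: [[0.873, -0.103, 0.477], [-0.089, -0.995, -0.052], [0.48, 0.003, -0.877]]
ft_force: [-0.0, 0.7, 1.2]
finger_gap: -0.0
grasp_force: 0.5
```

Request:
step_arm:
  deltas:
    - [[0,0,0,0.004,0,-0.015,-1],[0,0,0,0.005,0,-0.029,-1],[0,0,0,0.007,-0.001,-0.041,-1],[0,0,0,0.018,-0.002,-0.049,-1],[0,0,0,0.028,-0.003,-0.0515,-1]]

```text
time: 12.17
position: [0.4836, -0.1175, 0.0175]
orientation: [[0.874, -0.104, 0.475], [-0.09, -0.995, -0.051], [0.478, 0.002, -0.878]]
ft_force: [-0.1, -0.9, 0.9]
finger_gap: -0.001
grasp_force: 0.5
```

Request:
step_arm:
  deltas:
    - [[0,0,0,0.003,0,0,-1],[0,0,0,0.005,0,0,-1],[0,0,0,0.007,-0.001,0,-1],[0,0,0,0.008,-0.001,0,-1],[0,0,0,0.008,-0.001,0,-1]]

```text
time: 12.58
position: [0.4875, -0.118, 0.0182]
orientation: [[0.873, -0.103, 0.476], [-0.089, -0.995, -0.052], [0.479, 0.003, -0.878]]
ft_force: [-0.4, -0.1, 0.6]
finger_gap: -0.0
grasp_force: 0.2
```

```bash
python3 look.py 6
python3 - <<'E'
import cv2
s=cv2.imread("pics/s6.png");cv2.imwrite("pics/c6.png",cv2.resize(s[205:285,275:385],(770,560),interpolation=cv2.INTER_CUBIC))
E
```

```text
12.6833 [ 0.48750019 -0.11802782  0.01814896] [[ 0.87327892 -0.10343102  0.47611547]
 [-0.08954297 -0.99463314 -0.05183602]
 [ 0.47892168  0.00263451 -0.87785368]] [-6.32778522e-01 -2.32507730e-03  2.34865964e+00  6.18988896e-01
  4.26013159e-01  5.20047191e-01] [-0.78983873  0.28687222  0.15849594]
```

Request:
step_arm:
  deltas:
    - [[0,0,0,0.002,0,0,-1],[0,0,0,0.004,0,0,-1],[0,0,0,0.006,-0.001,0,-1],[0,0,0,0.006,-0.001,0,-1],[0,0,0,0.006,-0.001,0,-1]]

```text
time: 13.1
position: [0.4897, -0.1181, 0.0175]
orientation: [[0.874, -0.103, 0.475], [-0.089, -0.995, -0.051], [0.477, 0.002, -0.879]]
ft_force: [-8.9, 0.6, 4.9]
finger_gap: 0.002
grasp_force: 5.0
```

```bash
python3 look.py 6
python3 - <<'E'
import cv2
s=cv2.imread("pics/s6.png");cv2.imwrite("pics/c6.png",cv2.resize(s[205:285,275:385],(770,560),interpolation=cv2.INTER_CUBIC))
E
```

```text
13.2 [ 0.48971902 -0.11811723  0.01747852] [[ 0.87413031 -0.10287231  0.47467198]
 [-0.08940274 -0.99469238 -0.0509334 ]
 [ 0.47739224  0.00208546 -0.87868783]] [-0.62900586  0.00622691  2.34132222  0.61559371  0.42498437  0.52593196] [-9.37369054  0.28413741  5.19033056]
```

View pics/c6.png

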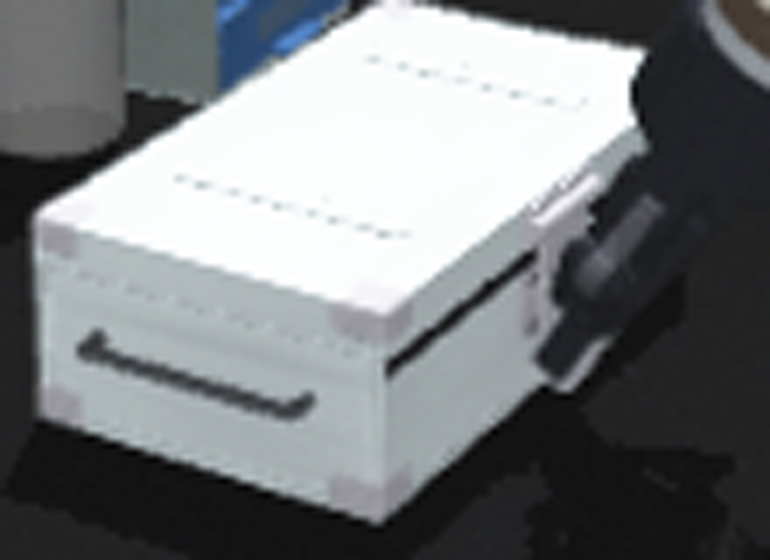

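Contact is firm at 9 N with the strap against the case front. Retracting along the tool axis, then checking.

Request:
step_arm:
  deltas:
    - [[0,0,0,-0.014,0.0015,0.026,-1],[0,0,0,-0.045,0.005,0.084,-1],[0,0,0,-0.08,0.008,0.148,-1],[0,0,0,-0.11,0.011,0.205,-1],[0,0,0,-0.142,0.015,0.264,-1]]

```text
time: 13.62
position: [0.4187, -0.1108, 0.1511]
orientation: [[0.874, -0.103, 0.476], [-0.089, -0.995, -0.052], [0.478, 0.003, -0.878]]
ft_force: [1.0, -0.9, 0.5]
finger_gap: 0.003
grasp_force: 0.0
```

Request:
step_arm:
  deltas:
    - [[0,0,0,0,0,0.05,-1],[0,0,0,0,0,0.1,-1],[0,0,0,0,0,0.15,-1],[0,0,0,0,0,0.15,-1],[0,0,0,0,0,0.15,-1]]

```text
time: 14.03
position: [0.4203, -0.1118, 0.2271]
orientation: [[0.872, -0.103, 0.479], [-0.088, -0.995, -0.054], [0.482, 0.005, -0.876]]
ft_force: [-0.2, -0.6, -0.3]
finger_gap: 0.002
grasp_force: 0.0
```

```bash
python3 look.py 7
python3 - <<'E'
import cv2,numpy as np
s=cv2.imread("pics/s7.png");t=cv2.imread("pics/t7.png")
a=cv2.resize(s[205:285,305:385],(480,480),interpolation=cv2.INTER_CUBIC);b=cv2.resize(t[130:330,120:500],(480,253))
c=np.zeros((480,800,3),np.uint8);c[:,:480]=a;c[:168,480:]=cv2.resize(b,(320,168));c[180:420,480:]=cv2.resize(s,(320,240));cv2.imwrite("pics/c7.png",c)
E
```

```text
14.1333 [ 0.41919046 -0.11070595  0.22395197] [[ 0.87393097 -0.10334382  0.47493653]
 [-0.08997918 -0.99464422 -0.05085886]
 [ 0.47764883  0.00171273 -0.87854918]] [-0.76007956 -0.69475689  2.37093527  0.33511002  1.08198831  0.8130175 ] [-0.06464145  0.37765438 -0.35275547]
```

View pics/c7.png

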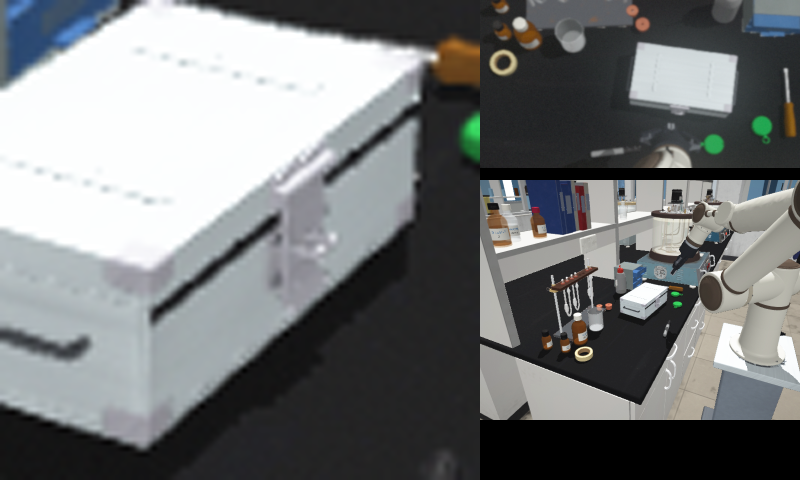

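The hasp hangs flat with the staple through its slot, at about (320,240) in the crop. The lid is shut and the bystanders are unmoved. Handing in.

```bash
python3 -c "
from plant import order
print(order.job_done())"
```

```text
the job is handed in; nothing more can be done
None
```

I put the meter flat and face up in the empty left tray, shut the lid, swung the hasp down over the staple and handed the job in at about 14 s; the hand-in returned no verdict.

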